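# Slide the bronze gimbal pin home in its V-block

### The job

Two aluminium V-blocks lie on the compass bench, each with a pin in its groove. Push the green bronze gimbal pin gently along its groove, keeping it in the groove, until it rests against the red stop plate at the far end of its block, then let go of it. Leave the bright steel pin in the other block where it is, and do not disturb the frosted glass lamp chimney.

Things in the scene. Friction and masses are not known exactly. Their poses are not given: they have to be found in the camera images.
- pin: Green bronze pin: hollow round rod, 80 mm long, 20 mm diameter, 0.1 to 0.2 kg, loose in the groove of vblock, short of the stop; 1 to 4 N slides it. Origin: middle of its axis; x along the rod, towards the stop. In the groove its axis is 39 mm and its top 49 mm over the bench: over half of it stands above the block. Against the stop its middle is at x = +58 mm of the block.
- vblock: Fixed aluminium V-block that holds the green pin: 220 mm long (x), 60 mm wide (y), top face 35 mm high. Origin: centre of its underside, on the bench, z up. A 90 degree V-groove, 20 mm wide and 10 mm deep, runs along x in the middle of the top, open at the -x end (nearer the robot). At the +x end stands a rigid red stop plate, 12 mm thick, 55 mm high; its inner face is at x = +98 mm.
- steel_pin: Bystander: bright steel pin of the same size (80 mm long, 20 mm diameter), lying in another V-block that looks just like the first, on the other side of the bench. Origin: middle of the rod on its axis; x along the rod. To be left alone.
- chimney: Bystander: frosted glass lamp chimney, a loose open tube standing upright between and beyond the two blocks, 140 mm high, at most 70 mm in diameter, 0.2 kg. Origin: centre of its underside. To be left alone.
Things that resemble listed ones, but are neither listed nor needed, are in the scene too. What is shaped like the vblock but blue is not meant.

How it is judged (in metres and radians):
At the end, for the whole second after the job is handed in: The green pin lies at rest in its groove (seated within 6 mm, within 10 degrees of the groove), its front end within 10 mm of the stop plate; the steel pin is within 15 mm and the chimney within 30 mm of where they stood, the chimney upright (x of pin in the frame of vblock above 0.048 m and y of pin in the frame of vblock between -0.006 and 0.006 m and z of pin in the frame of vblock between 0.034 and 0.045 m and angle between the x axis of pin and the x axis of vblock, either way round below 0.17 rad and linear speed of pin below 0.02 m/s and distance of steel_pin from where it was at the start of the episode below 0.015 m and distance of chimney from where it was at the start of the episode below 0.03 m and angle between chimney's own z axis and vertical below 0.2 rad); the robot touches nothing.
It fails at once if the green pin is lifted or knocked out of its groove (its middle more than 16 mm above its seat) (z of pin in the frame of vblock above 0.055 m).
It fails at once if the green pin is rammed or pressed against its V-block or stop with more than 80 N in all (contact force between pin and vblock above 80 N).
It fails at once if the steel pin is moved by more than 15 mm (distance of steel_pin from where it was at the start of the episode above 0.015 m).
It fails at once if the glass chimney is moved by more than 30 mm or tipped by more than 0.2 rad (distance of chimney from where it was at the start of the episode above 0.03 m or angle between chimney's own z axis and vertical above 0.2 rad).
It also fails if it takes over 32 s, if anything falls off the work surface, if the arm or the gripper's body presses on something with over 40 N, if the wrist force passes 120 N, or if a joint passes its speed limit or range.

### The arm

A 6-joint arm with a two-finger parallel gripper is mounted at the origin on the work surface. World frame = base frame: x ahead of the robot, y to its left, z up, the work surface at z = 0. Lengths are in mm, angles in rad, forces in N, time in s.
With the tool pointing down it reaches from about 375 to 900 mm from the base axis. Payload 3.1 kg.
Tool frame: the origin (TCP) lies midway between the tips of the shut fingers; the grasp point (between the pads) lies 19 mm behind it; z points along the fingers, y is the line along which they close (so a half turn about z gives the same grasp; the last joint's range is limited). The gripper opens to 85 mm and grips with 20 to 120 N. Pads are 22 mm wide; open, the fingers measure 114 mm over their backs; the gripper's body (76 mm by 85 mm) begins 54 mm behind the grasp point. The pads swing forward as they close: fully open they stand 13 mm farther back than shut.
Start: joints at [-1.365, 0.527, 1.433, -0, 1.181, -0.178], TCP at [234.05, -579.498, 231.31] pointing down, gripper open.
Joint ranges: [-3.08, 3.08], [-0.75, 2.2], [0.22, 2.44], [-1.43, 4.57], [0, 2.65], [-2.85, 2.85]. Speed limits (rad/s): [2.79, 2.79, 3.14, 3.14, 3.14, 3.14].

### API

Orientations are given as a unit quaternion [x, y, z, w].
In Python, from plant import sense, vision, workorder, look_for gives the robot as it stands. The module is installed in compiled form; this text tells all that it offers.
- The arm moves only by the tool apply_moves, never from a script. Its argument "targets" is a list that holds one entry, the list of rows, each a list of 7 numbers: the shift along the tool's x, y, z in m, then the turn, a rotation vector about the tool's x, y, z in degrees, then the gripper command: -1 is shut, 1 is fully open, values between are in proportion. In form: [[[x, y, z, wx, wy, wz, grip], ...]]. A call has 1 to 10 rows; each row shifts and turns the commanded pose from where the row before left it, along the tool's axes as they then stand; what a row does not reach is not made up. A row lasts 1/8 s, in which the tool goes at most 62.5 mm and 10.7 degrees, less where a joint would pass 70% of its speed; a pose out of reach is approached as far as the arm can. A call with a gripper value outside its range is refused whole. The fingers move at their own pace and stop on an object; the grip force is fixed at half the most. Time passes only in rows, so rows that do not move let the fingers close. It gives the time, the measured TCP pose, the force, the opening and the grip force at its end, in the units of the state.
- sense(): the state, without advancing time (a new reading comes with each control period).
- vision.read_camera(name): name is "side" or "top" or "wrist"; returns the picture (420x560x3 uint8, blue, green, red); there is no depth.
- vision.get_calibration(name): a dict with "camera_matrix" (3x3 intrinsics, pixels), "extrinsics" (4x4, takes a point from world to camera coordinates); the wrist camera has in their place "mount" (4x4, takes a point from camera to tool coordinates, whose origin is the TCP and whose axes are the flange's). Camera axes: x right, y up, looking along -z (the intrinsics and any distortion apply to the point x, -y, -z); pixel columns grow to the right and rows downward; lengths in mm; the calibration is good to about 2 mm. A picture is of the moment at which its call begins: read the wrist's pose just before it. get_calibration takes no time and is no camera call.
- workorder.close_job(): hands the job in; it is judged then, once.
Trained networks look in the newest picture that a camera, given by its name, has taken for a name from the list of things; names that differ only in an ending like _2 or _b are one class to them, and where a whole thing is asked for, a point or a joint stands for the part that bears it (a point fixed in the world has none). Each returns a list of dicts, best first, with "conf" (0 to 1); they miss things now and then, are a little off and sometimes report something else, mostly with a low value. They report only what shows in the picture. A call takes as long as a camera call. They do not tell look-alikes from the thing itself.
- look_for(camera, query): "point" ([column, row] in pixels, amid what is visible of it).
The state is a dict: "time_s": time; "joint_pos": joint angles; "joint_vel": joint speeds; "tau": joint torques, N m; "tcp_pos": TCP position; "eef_rot": TCP orientation; "contact_force": force on the tool from outside, world axes, zero at the start; "moment": the same for the moment, N m; "gripper_width": finger opening in mm; "gripper_force": force on a finger pad.
Only numpy, scipy, OpenCV 4.12 (cv2) and the standard library are available. Lean on these libraries where they do the work, as an engineer would, in place of code of your own. Each camera call takes 0.05 s, during which the arm holds its last target. There are 200 camera calls.

## Working session

There is one attempt and no reset: what is moved stays moved. The work goes in short steps, Python scripts to look and compute and a tool call to move; the robot and the scene stay as the last step left them, time stands still between calls to the robot, and variables do not carry over. Pictures are saved under pics/ and viewed, at most 10 in all, crops included, and the job is handed in when it is done.

Besides the shell and the picture viewer there is one more tool, called after ">>>" by a JSON object that holds its "fn" and its "kwargs". apply_moves: Moves the arm, as the interface text tells. Its arguments: {"type":"object","properties":{"targets":{"type":"array","items":{"type":"array","items":{"type":"array","items":{"type":"number"}}}}},"required":["targets"]}

```bash
mkdir -p pics
python3 - <<'E'
from plant import sense,vision,look_for
import cv2
for c in("top","side"):
    im=vision.read_camera(c);cv2.imwrite(f"pics/{c}0.png",im)
    for q in("pin","vblock","steel_pin","chimney"):
        print(c,q,[(d["point"],d["conf"]) for d in look_for(c,q)][:4])
s=sense();print(s["time_s"],s["tcp_pos"],s["eef_rot"],s["contact_force"])
E
```

```text
top pin [([366.9, 188.4], 0.62)]
top vblock [([265.8, 268.5], 0.79), ([360.6, 169.9], 0.73), ([153.0, 323.1], 0.68), ([386.7, 296.2], 0.6)]
top steel_pin [([193.8, 191.0], 0.62)]
top chimney [([267.8, 119.5], 0.8), ([193.2, 194.8], 0.3)]
side pin [([321.1, 174.3], 0.53)]
side vblock [([322.0, 268.3], 0.85), ([289.3, 377.0], 0.74), ([304.7, 179.5], 0.63)]
side steel_pin [([214.3, 265.5], 0.65)]
side chimney [([214.1, 180.8], 0.95)]
0.5 [ 234.05526344 -579.46603478  231.26356596] [ 9.81641656e-01  1.90734516e-01 -3.75486314e-07 -5.37422732e-05] [-0.15011881  0.91005379  0.21705229]
```

View pics/top0.png

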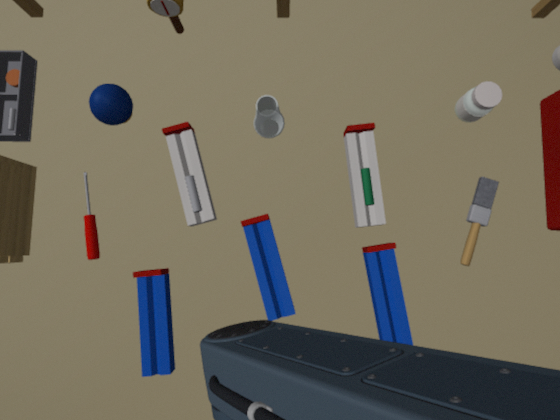

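View pics/side0.png

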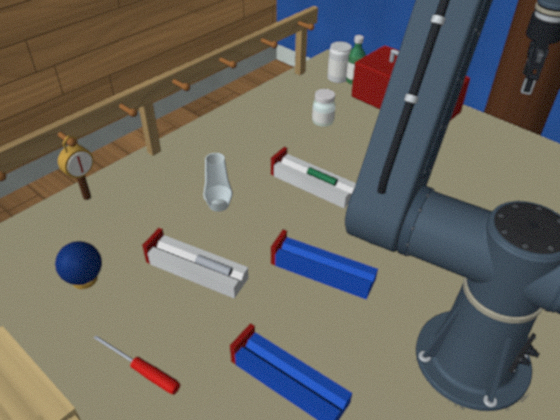

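The top view shows two silver blocks. The right one, at (365,175), holds a green rod at (367,187) and has its red stop at (360,127). The left one, at (188,175), holds the bright steel rod. The three blue blocks at (268,268), (387,296) and (153,323) are decoys. The side view agrees, with the green rod at (321,175). The green rod in the right silver block is the one meant. I'll confirm it in an enlarged crop and measure it.

```bash
cat > h.py <<'E'
import numpy as np,cv2
from plant import vision
def ray(cam,px,z):
    c=vision.get_calibration(cam);K=np.array(c["camera_matrix"]);E=np.array(c["extrinsics"])
    d=np.linalg.inv(K)@[px[0],px[1],1];d=E[:3,:3].T@(d*[1,-1,-1]);o=-E[:3,:3].T@E[:3,3]
    return o+d*(z-o[2])/d[2]
def axis(mask):
    ys,xs=np.nonzero(mask);p=np.c_[xs,ys].astype(float);m=p.mean(0);u=np.linalg.svd(p-m,full_matrices=False)[2][0]
    t=(p-m)@u;return m,m+u*np.percentile(t,1),m+u*np.percentile(t,99),len(p)
E
python3 - <<'E'
from h import *
print(vision.get_calibration("top").keys())
im=cv2.imread("pics/top0.png");cv2.imwrite("pics/crop.png",cv2.resize(im[110:240,320:420],None,fx=4.5,fy=4.5,interpolation=cv2.INTER_CUBIC))
for cam,roi in(("top",(110,240,335,400)),("side",(140,215,260,360))):
    im=cv2.imread(f"pics/{cam}0.png").astype(int);B,G,R=im[...,0],im[...,1],im[...,2]
    r=np.zeros(B.shape,bool);r[roi[0]:roi[1],roi[2]:roi[3]]=1
    g=r&(G>R+25)&(G>B+15); rd=r&(R>G+60)
    for n,m,z in(("pin",g,43),("stop",rd,55)):
        a=axis(m);print(cam,n,a[3],[np.round(p,1).tolist() for p in a[:3]],[ray(cam,p,z).round(1).tolist() for p in a[:3]])
    if cam=="top":
        w=r&(im.min(2)>130)&(np.ptp(im,axis=2)<25)
        q=cv2.boxPoints(cv2.minAreaRect(np.argwhere(w)[:,::-1].astype(np.float32)))
        for p in q: print("block",p,ray(cam,p,35).round(1))
        print(ray(cam,(268,135),0),ray(cam,(193,195),45), ray(cam,(367,187),45))
        c=np.array(vision.get_calibration(cam)["extrinsics"]);print("cam",-c[:3,:3].T@c[:3,3])
E
```

```text
dict_keys(['camera_matrix', 'extrinsics'])
top pin 302 [[366.8, 186.0], [364.5, 168.3], [369.1, 203.7]] [[516.3, -187.4, 43.0], [555.0, -182.7, 43.0], [477.9, -192.0, 43.0]]
top stop 153 [[359.5, 126.9], [373.7, 124.8], [344.0, 129.3]] [[643.3, -170.1, 55.0], [648.4, -200.8, 55.0], [637.8, -136.9, 55.0]]
block [345.1015  133.91112] [ 633.7 -142.4   35. ]
block [373.2705  130.19069] [ 642.7 -204.4   35. ]
block [385.56335 223.26521] [ 437.  -228.7   35. ]
block [357.39435 226.98564] [ 428.  -168.3   35. ]
[640.12381809  30.01105052   0.        ] [491.39749786 188.26760901  45.        ] [ 513.81883541 -187.42335324   45.        ]
cam [381.4931341  -11.10025279 856.47022289]
side pin 193 [[321.4, 175.8], [307.9, 169.8], [334.6, 181.7]] [[516.0, -187.5, 43.0], [555.4, -183.1, 43.0], [478.2, -191.7, 43.0]]
side stop 108 [[276.1, 157.9], [282.7, 147.2], [268.0, 171.1]] [[635.5, -153.3, 55.0], [654.0, -198.3, 55.0], [613.8, -100.6, 55.0]]
```

View pics/crop.png

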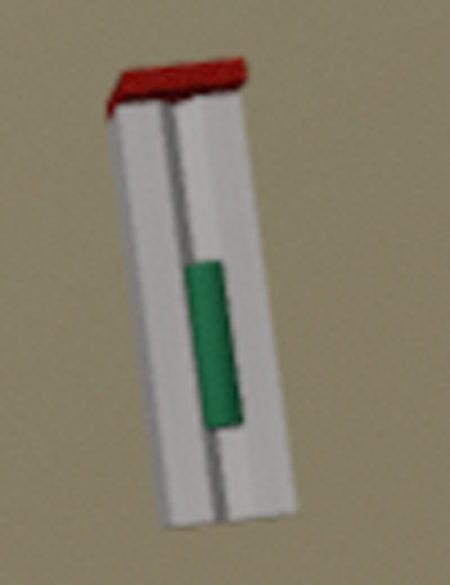

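The crop confirms it: green rod in the silver block, V-groove, red stop at the far end. Both cameras put the pin's middle at about (516,-187.5). The measured pin length of 77 mm fits 80. Near end to stop is 207 mm, which fits 208, and the groove heading is 0.121 rad. The pin has about 84 mm to go. I'll shut the fingers, align tool x with the groove and approach behind the pin.

>>> {"fn": "apply_moves", "kwargs": {"targets": [[[0, 0, 0, 0, 0, 7.5, -1], [0, 0, 0, 0, 0, 7.5, -1], [0.0326, -0.0443, 0.008, 0, 0, 0, -1], [0.0326, -0.0443, 0.008, 0, 0, 0, -1], [0.0326, -0.0443, 0.008, 0, 0, 0, -1], [0.0326, -0.0443, 0.008, 0, 0, 0, -1], [0.0326, -0.0443, 0.008, 0, 0, 0, -1], [0.0326, -0.0443, 0.008, 0, 0, 0, -1], [0.0326, -0.0443, 0.008, 0, 0, 0, -1], [0.0326, -0.0443, 0.008, 0, 0, 0, -1]]]}}

```text
time_s: 1.75
tcp_pos: [450.8, -194.7, 167.4]
eef_rot: [0.998, 0.061, 0.0, 0.0]
contact_force: [1.0, -0.8, 0.3]
gripper_width: 0.2
gripper_force: 0.0
```

>>> {"fn": "apply_moves", "kwargs": {"targets": [[[0, 0.001, 0.04, 0, 0, 0, -1], [0, 0, 0.04, 0, 0, 0, -1], [0, 0, 0.02, 0, 0, 0, -1], [0, 0, 0, 0, 0, 0, -1]]]}}

```text
time_s: 2.25
tcp_pos: [449.3, -196.5, 66.1]
eef_rot: [0.998, 0.061, -0.001, -0.001]
contact_force: [0.3, 0.0, -0.4]
gripper_width: 0.4
gripper_force: 0.0
```

Run:
```python
from h import *
from plant import sense
s=sense();print(s["tcp_pos"],s["eef_rot"])
a=vision.read_camera("wrist");b=vision.read_camera("side")
cv2.imwrite("pics/w1.png",np.vstack([cv2.resize(a,(400,300)),cv2.resize(b[130:235,240:380],(400,300))]))
```

```text
[ 449.27641353 -196.46989031   66.1235788 ] [ 0.99813591  0.06100997 -0.00120892 -0.00101731]
```

View pics/w1.png

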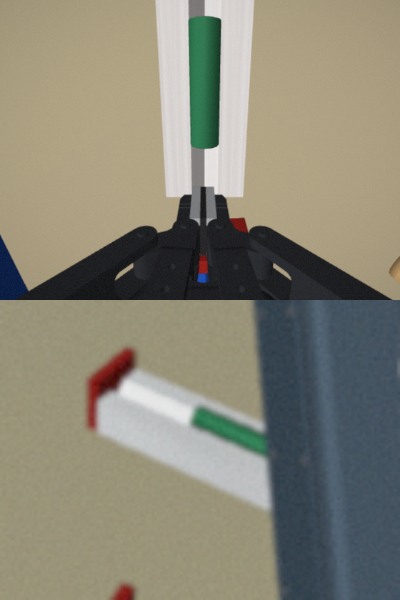

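The wrist view shows the fingers centred on the groove just behind the pin, with the pin's rear end at (204,147) in the picture. I'll lower to about 41 mm and start pushing slowly.

>>> {"fn": "apply_moves", "kwargs": {"targets": [[[0, 0, 0.015, 0, 0, 0, -1], [0, 0, 0.01, 0, 0, 0, -1], [0.005, 0, 0, 0, 0, 0, -1], [0.005, 0, 0, 0, 0, 0, -1], [0.005, 0, 0, 0, 0, 0, -1], [0.005, 0, 0, 0, 0, 0, -1], [0.005, 0, 0, 0, 0, 0, -1], [0, 0, 0, 0, 0, 0, -1]]]}}

```text
time_s: 3.35
tcp_pos: [475.3, -194.0, 42.4]
eef_rot: [0.998, 0.061, 0.0, 0.0]
contact_force: [0.3, -1.1, -0.4]
gripper_width: 0.1
gripper_force: 0.0
```

>>> {"fn": "apply_moves", "kwargs": {"targets": [[[0.005, 0, 0.001, 0, 0, 0, -1], [0.005, 0, 0, 0, 0, 0, -1], [0.005, 0, 0, 0, 0, 0, -1], [0.005, 0, 0, 0, 0, 0, -1], [0.005, 0, 0, 0, 0, 0, -1], [0.005, 0, 0, 0, 0, 0, -1], [0.005, 0, 0, 0, 0, 0, -1], [0.005, 0, 0, 0, 0, 0, -1], [0.005, 0, 0, 0, 0, 0, -1], [0, 0, 0, 0, 0, 0, -1]]]}}

```text
time_s: 4.6
tcp_pos: [520.1, -188.6, 41.4]
eef_rot: [0.998, 0.061, 0.0, 0.0]
contact_force: [0.0, 0.3, -0.4]
gripper_width: -0.2
gripper_force: 0.0
```

Run:
```python
from h import *
from plant import sense
s=sense();print(s["tcp_pos"],s["contact_force"])
a=vision.read_camera("wrist");b=vision.read_camera("side")
cv2.imwrite("pics/w2.png",np.vstack([cv2.resize(a,(400,300)),cv2.resize(b[130:235,240:380],(400,300))]))
B,G,R=[b[...,i].astype(int) for i in range(3)];g=(G>R+25)&(G>B+15);g[:140]=0;g[215:]=0;g[:,:260]=0;g[:,360:]=0
x=axis(g);print(x[3],[ray("side",p,43).round(1).tolist() for p in x[:3]])
```

```text
[ 520.07121048 -188.60542861   41.38622023] [ 0.04445867  0.2598318  -0.44823086]
186 [[570.4, -180.8, 43.0], [609.6, -176.7, 43.0], [532.7, -184.8, 43.0]]
```

View pics/w2.png

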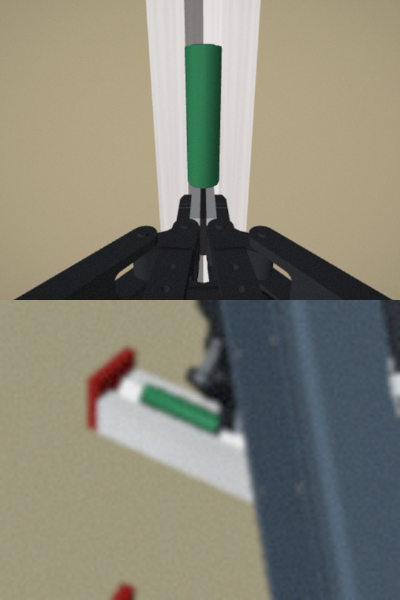

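The pin slid 54 mm and stays in the groove, with about 29 mm left by both the TCP and the side view. I'll push on more slowly.

>>> {"fn": "apply_moves", "kwargs": {"targets": [[[0.004, 0, 0, 0, 0, 0, -1], [0.004, 0, 0, 0, 0, 0, -1], [0.004, 0, 0, 0, 0, 0, -1], [0.003, 0, 0, 0, 0, 0, -1], [0.003, 0, 0, 0, 0, 0, -1], [0.002, 0, 0, 0, 0, 0, -1], [0.002, 0, 0, 0, 0, 0, -1], [0.002, 0, 0, 0, 0, 0, -1], [0, 0, 0, 0, 0, 0, -1]]]}}

```text
time_s: 5.82
tcp_pos: [543.6, -185.6, 41.4]
eef_rot: [0.998, 0.061, 0.0, 0.0]
contact_force: [-0.3, -0.1, 0.3]
gripper_width: 0.0
gripper_force: 0.0
```

>>> {"fn": "apply_moves", "kwargs": {"targets": [[[0.001, 0, 0, 0, 0, 0, -1], [0.001, 0, 0, 0, 0, 0, -1], [0, 0, 0, 0, 0, 0, -1]]]}}

```text
time_s: 6.2
tcp_pos: [545.3, -185.3, 41.3]
eef_rot: [0.998, 0.061, 0.0, 0.0]
contact_force: [-0.2, -0.4, 0.3]
gripper_width: 0.2
gripper_force: 0.1
```

```bash
cat > c.py <<'E'
from h import *
from plant import sense
s=sense();print(s["time_s"],s["tcp_pos"],s["contact_force"])
b=vision.read_camera("side")
B,G,R=[b[...,i].astype(int) for i in range(3)];g=(G>R+25)&(G>B+15);g[:140]=0;g[215:]=0;g[:,:260]=0;g[:,360:]=0
x=axis(g);P=[ray("side",p,43) for p in x[:3]];print(x[3],[p.round(1).tolist() for p in P])
d=np.array([.9926,.1212]);print("block x",[round(float((p[:2]-[432.5,-198.5])@d-110),1) for p in P])
E
python3 c.py
```

```text
6.2 [ 545.30588501 -185.32826099   41.32576233] [-0.15764191 -0.36157035  0.30090361]
186 [[596.3, -177.8, 43.0], [637.1, -174.1, 43.0], [557.0, -181.3, 43.0]]
block x [55.1, 96.1, 15.7]
```

Pin's middle is at about +55 of 58 mm, with no contact force yet. I'll go on in 1 mm steps and watch the force.

>>> {"fn": "apply_moves", "kwargs": {"targets": [[[0.001, 0, 0, 0, 0, 0, -1], [0, 0, 0, 0, 0, 0, -1], [0.001, 0, 0, 0, 0, 0, -1], [0, 0, 0, 0, 0, 0, -1]]]}}

```text
time_s: 6.75
tcp_pos: [547.3, -185.0, 41.3]
eef_rot: [0.998, 0.061, 0.0, -0.0]
contact_force: [-0.7, -0.6, -0.6]
gripper_width: -0.1
gripper_force: 0.1
```

>>> {"fn": "apply_moves", "kwargs": {"targets": [[[0.001, 0, 0, 0, 0, 0, -1], [0, 0, 0, 0, 0, 0, -1]]]}}

```text
time_s: 7.0
tcp_pos: [548.3, -184.9, 41.3]
eef_rot: [0.998, 0.061, 0.0, -0.0]
contact_force: [-0.6, 0.8, 0.2]
gripper_width: -0.3
gripper_force: 0.1
```

>>> {"fn": "apply_moves", "kwargs": {"targets": [[[0.001, 0, 0, 0, 0, 0, -1], [0, 0, 0, 0, 0, 0, -1]]]}}

```text
time_s: 7.25
tcp_pos: [549.3, -184.8, 41.3]
eef_rot: [0.998, 0.061, 0.0, 0.0]
contact_force: [0.0, 0.8, 0.6]
gripper_width: 0.2
gripper_force: 0.1
```

```bash
python3 c.py
```

```text
7.25 [ 549.28960151 -184.80378899   41.31076785] [0.00248257 0.81523235 0.62619426]
185 [[601.2, -177.1, 43.0], [641.2, -173.2, 43.0], [561.9, -181.0, 43.0]]
block x [60.1, 100.2, 20.5]
```

>>> {"fn": "apply_moves", "kwargs": {"targets": [[[0.001, 0, 0, 0, 0, 0, -1], [0, 0, 0, 0, 0, 0, -1]]]}}

```text
time_s: 7.55
tcp_pos: [549.8, -184.7, 41.3]
eef_rot: [0.998, 0.061, -0.0, -0.0]
contact_force: [-2.2, -0.8, 0.5]
gripper_width: -0.0
gripper_force: 0.9
```

>>> {"fn": "apply_moves", "kwargs": {"targets": [[[0.0005, 0, 0, 0, 0, 0, -1], [0, 0, 0, 0, 0, 0, -1]]]}}

```text
time_s: 7.8
tcp_pos: [549.8, -184.6, 41.2]
eef_rot: [0.998, 0.061, -0.001, -0.0]
contact_force: [-3.1, -1.9, 1.3]
gripper_width: 0.2
gripper_force: 2.1
```

The TCP has stalled and the force is rising, so the pin is against the stop. I'll back off, lift away and check.

>>> {"fn": "apply_moves", "kwargs": {"targets": [[[-0.003, 0, 0, 0, 0, 0, -1], [-0.01, 0, 0, 0, 0, 0, -1], [-0.02, 0, 0, 0, 0, 0, -1], [0, 0, -0.03, 0, 0, 0, -1], [-0.03, 0, -0.04, 0, 0, 0, -1], [-0.03, 0, -0.04, 0, 0, 0, -1], [0, 0, 0, 0, 0, 0, -1]]]}}

```text
time_s: 8.68
tcp_pos: [457.9, -196.6, 153.8]
eef_rot: [0.998, 0.06, 0.002, 0.001]
contact_force: [0.6, -0.3, -0.7]
gripper_width: -0.0
gripper_force: 0.0
```

```bash
python3 c.py
python3 - <<'E'
from h import *
a=vision.read_camera("wrist");b=vision.read_camera("side")
cv2.imwrite("pics/w3.png",np.vstack([cv2.resize(a,(400,300)),cv2.resize(b[100:310,120:400],(400,300))]))
E
```

```text
8.675 [ 457.86334137 -196.57059623  153.83897708] [ 0.58675743 -0.30151773 -0.74819344]
185 [[600.6, -177.2, 43.0], [641.1, -172.9, 43.0], [561.7, -181.3, 43.0]]
block x [59.5, 100.2, 20.3]
```

View pics/w3.png

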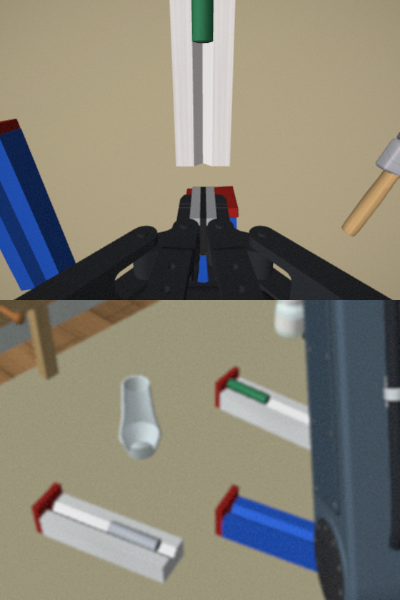

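The green pin lies in its groove against the red stop at (230,385). The chimney and steel pin look untouched, and the arm is clear. I'll hand the job in.

```bash
python3 -c "
from plant import workorder;print(workorder.close_job())"
```

```text
the job is handed in; nothing more can be done
None
```

The green pin rests in its groove against the red stop plate, released, with the arm clear and the steel pin and chimney not touched; the job is handed in, and no verdict came back.

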